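# Stand the tipped relief tablets back in the rack

### The job

Two of the three plaster tablets in the rack have tipped forward on to the low front rail: push each gently over backwards until it rests on the back rail like the third. Their feet stay in the groove: do not lift, carry or shove the tablets along. Do not touch the tablet that already leans back, and leave the other objects where they are.

Things in the scene. Friction and masses are not known exactly. Their poses are not given: they have to be found in the camera images.
- rack: fixed rack, base 160 (x) x 500 (y) x 12 mm; origin under its centre on the table, +x from front (robot side) to back. Groove for the feet along y at x = 0: 28 wide, floor 12 above the table, lips 12 high. 12 mm rails along y: front x = -32, 94 above the table; back x = +42, 138 above it; posts at y = +-244. Free space before the tablets above the front rail
- tablet_rosette: plaster tablet, slab 18 thick (own x) x 110 wide (y) x 200 tall (z), 0.45 kg (+-30%), a ring of beads round a boss on both faces; origin: centre of its underside; own z up the slab, own -x its front (robot side). Stands loose in the groove, in one of three places 155 mm apart (+-8 mm), leaning 12 deg forward, on the front rail. A few N near the top tips it; past about 5 deg behind upright it falls on to the back rail by itself, short of that it does not.
- tablet_rosette_top (a point): centre of the top face of tablet_rosette, 200 mm up its own z from its origin (about 208 above the table when it leans)
- tablet_arch: plaster tablet, slab 18 thick (own x) x 110 wide (y) x 200 tall (z), 0.45 kg (+-30%), a small arch on both faces; origin: centre of its underside; own z up the slab, own -x its front (robot side). Stands loose in the groove, in one of three places 155 mm apart (+-8 mm), leaning 12 deg forward, on the front rail. A few N near the top tips it; past about 5 deg behind upright it falls on to the back rail by itself, short of that it does not.
- tablet_arch_top (a point): centre of the top face of tablet_arch, 200 mm up its own z from its origin (about 208 above the table when it leans)
- tablet_diamond: plaster tablet, slab 18 thick (own x) x 110 wide (y) x 200 tall (z), 0.45 kg (+-30%), two nested diamonds on both faces; origin: centre of its underside; own z up the slab, own -x its front (robot side). Stands loose in the groove, in one of three places 155 mm apart (+-8 mm), leaning 12 deg back, on the back rail, as it should.
- tablet_diamond_top (a point): centre of the top face of tablet_diamond, 200 mm up its own z from its origin (about 208 above the table when it leans)
- figurine: Bystander, to be left where it is: dark bronze turned figurine, 56 mm across, 126 tall, behind the rack; origin under its centre
- jar: Bystander, to be left where it is: round jar, 56 mm across, 75 tall, behind the rack; origin under its centre
- carton: Bystander, to be left where it is: cardboard box 60 x 90 x 45 mm tall in front of the rack; origin under its centre
- tape: Bystander, to be left where it is: paper tape roll lying flat, 90 mm across, 24 tall, in front of the rack; origin under its centre
Not all that is in view belongs to the job. Leave any purple or turquoise look-alike of the tablet_diamond alone.

How it is judged:
By the outcome, as a careful person would: the job done as asked, in the order asked, and still so for the second after the job is handed in, with the robot touching nothing.
It also fails if it takes over 48 s, if anything falls off the work surface, if the arm or the gripper's body presses on something with over 40 N, if the wrist force passes 120 N, or if a joint passes its speed limit or range.

### The arm

A 7-joint arm with a two-finger parallel gripper is mounted at the origin on the work surface. World frame = base frame: x ahead of the robot, y to its left, z up, the work surface at z = 0. Lengths are in m, angles in rad, forces in N, time in s.
With the tool pointing down it reaches from about 0.4 to 0.85 m from the base axis. Payload 10.4 kg.
Tool frame: the origin (TCP) lies at the very end of the fingers, on their centre line; the grasp point (between the pads) lies 19 mm behind it; z points along the fingers, y is the direction in which the jaws open and shut (so a half turn about z gives the same grasp; the last joint's range is limited). The gripper opens to 87 mm and grips with 3 to 60 N. Pads are 19 mm wide; open, the fingers measure 117 mm over their backs; the gripper's body (75 mm by 190 mm) begins 51 mm behind the grasp point.
Start: joints at [1.254, 0.332, -0.065, 1.46, 0.022, 1.35, -0.088], TCP at [0.181, -0.598, 0.223] pointing down, gripper open.
Joint ranges: [-2.6, 2.6], [-0.5, 2.12], [-1.47, 1.34], [0.16, 2.42], [-1.27, 4.41], [0.06, 2.06], [-2.6, 2.6]. Speed limits (rad/s): [2.22, 2.22, 2.79, 2.79, 3.14, 3.14, 3.14].

### API

Orientations are given as a unit quaternion [x, y, z, w].
In Python, from bench import read_state, imaging, r gives the robot as it stands. The module is installed in compiled form; this text tells all that it offers.
- The arm moves only by the tool move_arm, never from a script. Its argument "series" is a list of rows, each a list of 4 numbers: the shift along the tool's x, y, z in m, then the turn about the tool's z in rad. In form: [[x, y, z, roll], ...]. A call has 1 to 20 rows; each row is the pose to reach, as a shift and turn from the pose commanded when the call began, along the tool's axes at that moment; what a row does not reach only later rows make up. A row lasts 1/10 s, in which the tool goes at most 50 mm and 8.59 degrees, less where a joint would pass 70% of its speed; a pose out of reach is approached as far as the arm can. A call with a gripper value outside its range is refused whole. "claw" is the gripper's target within -1 to 1 (fully open at 1, half-way at 0, shut at -1), set as the call begins (left out, the last holds). The fingers move at their own pace and stop on an object; "newtons" is the grip in N (left out, the last holds). Time passes only in rows, so rows that repeat a pose let the fingers close. It gives the time, the measured TCP pose, the force and the opening at its end, in the units of the state.
- read_state(): the state, without advancing time (a new reading comes with each control period).
- imaging.camera(name): name is "side" or "top" or "wrist"; returns (picture, depth): 400x640x3 uint8, red, green, blue; 400x640 float32, m along the optical axis (not along the pixel's ray), 0 where there is no reading.
- imaging.get_calibration(name): a dict with "camera_matrix" (3x3 intrinsics, pixels), "R" (3x3) and "t" (3): a world point X has camera coordinates R X + t. Camera axes: x right, y down, z forward; pixel columns grow to the right and rows downward; lengths in m; the calibration is good to about 2 mm. A picture is of the moment at which its call begins: read the wrist's pose just before it. get_calibration takes no time and is no camera call; for the wrist camera it gives the pose at the moment of the call.
- r.close_job(): hands the job in, once; it reports no verdict.
The state is a dict: "time": time; "joint_positions": joint angles; "joint_vel": joint speeds; "joint_torque": joint torques, N m; "ee_pos": TCP position; "eef_rot": TCP orientation; "ft_force": force on the tool from outside, world axes, zero at the start; "torque": the same for the moment, N m; "width": finger opening in m.
Only numpy, scipy, OpenCV 4.12 (cv2) and the standard library are available. Lean on these libraries where they do the work, as an engineer would, in place of code of your own. Each camera call takes 0.05 s, during which the arm holds its last target.

## Working session

There is one attempt and no reset: what is moved stays moved. The work goes in short steps, Python scripts to look and compute and a tool call to move; the robot and the scene stay as the last step left them, time stands still between calls to the robot, and variables do not carry over. Pictures are saved under pics/ and viewed, and the job is handed in when it is done.

Besides the shell and the picture viewer there is one more tool, called after "Request:" as a command line: name --pt "numbers of a row" for each row, then --argument value for the rest. move_arm: Moves the arm, as the interface text tells. Its arguments: {"type":"object","properties":{"series":{"type":"array","items":{"type":"array","items":{"type":"number"}}},"claw":{"type":"number"},"newtons":{"type":"number"}},"required":["series"]}

```bash
mkdir -p pics; python3 - <<'E'
from bench import read_state, imaging, r
import cv2, numpy as np
s=read_state()
for k,v in s.items(): print(k,np.round(v,4))
for n in ["side","top","wrist"]:
    p,d=imaging.camera(n); c=imaging.get_calibration(n)
    cv2.imwrite(f"pics/{n}0.png",p[:,:,::-1]); np.savez(f"{n}0.npz",p=p,d=d,K=c["camera_matrix"],R=c["R"],t=c["t"])
E
```

```text
time 0.0
joint_positions [ 1.2544  0.3328 -0.0647  1.4609  0.0216  1.3499 -0.0885]
joint_vel [ 0.0005 -0.0002 -0.0022  0.0002  0.0017 -0.0025 -0.0005]
joint_torque [-3.00000e-04 -6.23253e+01  2.42000e-02 -3.89901e+01 -6.13000e-02
  3.97000e-02  1.00000e-04]
ee_pos [ 0.1809 -0.5978  0.2218]
eef_rot [ 9.892e-01  1.464e-01 -1.000e-04 -7.000e-04]
ft_force [-0.0241 -0.1031  0.0945]
torque [ 0.0558 -0.0328 -0.0083]
width 0.0868
```

View pics/side0.png

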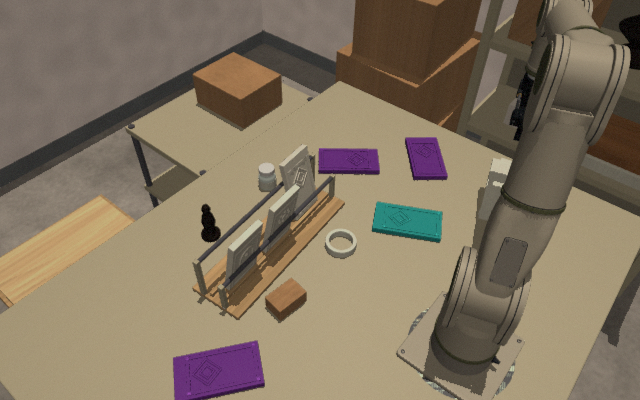

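View pics/top0.png

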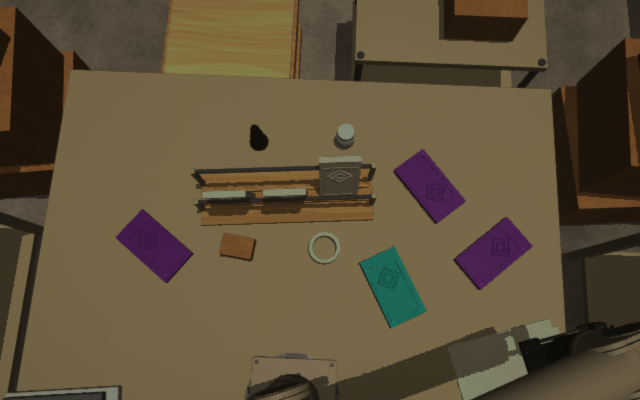

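View pics/wrist0.png

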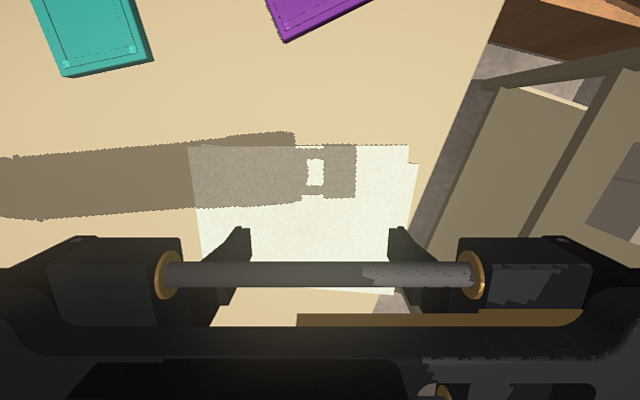

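The top view shows the rack at about (285,195). The left (228,197) and middle (285,195) tablets lean forward, and the right one (340,175, diamond) leans back. The carton is at (237,246) and the tape at (324,247). Next I'll measure these in 3D.

```bash
cat > h.py <<'E'
import numpy as np, cv2
def cloud(z):
    d=z['d'];K=z['K'];v,u=np.mgrid[:d.shape[0],:d.shape[1]]
    c=np.stack([(u-K[0,2])/K[0,0]*d,(v-K[1,2])/K[1,1]*d,d],-1)
    return (c-z['t'])@z['R']
E
python3 - <<'E'
import numpy as np,cv2
from h import *
for n in ['top','side']:
    z=np.load(n+'0.npz');P=cloud(z)
    if n=='top':
        for nm,(u,v) in dict(Ltop=(228,193),Mtop=(285,190),Rtop=(340,160),Ltl=(204,193),Ltr=(245,193),Mtl=(264,190),Mtr=(305,190),carton=(237,244),tapeL=(311,247),tapeR=(338,247),fl=(230,215),fr=(350,213),bl=(230,169),br=(300,168),frail=(255,199),frail2=(315,198),baseL=(204,220),baseR=(371,218)).items():
            print(nm,np.round(P[v,u],3))
        p=z['p']
        x0,y0=185,120
        cv2.imwrite('pics/topc.png',cv2.resize(p[y0:270,x0:385,::-1],None,fx=4,fy=4,interpolation=cv2.INTER_CUBIC))
    m=(P[...,2]>0.196)&(P[...,2]<0.225)&(P[...,0]>0.3)&(P[...,0]<.9)&(abs(P[...,1])<.45)&(z['d']>0)
    k,l,st,ce=cv2.connectedComponentsWithStats(m.astype(np.uint8))
    for i in range(1,k):
        if st[i,4]>20:
            q=P[l==i];print(n,st[i],np.round(q.mean(0),3),np.round(np.percentile(q,2,axis=0),3),np.round(np.percentile(q,98,axis=0),3))
    if n=='side':
        cv2.imwrite('pics/sidec.png',cv2.resize(z['p'][130:330,180:380,::-1],None,fx=3,fy=3,interpolation=cv2.INTER_CUBIC))
E
```

```text
Ltop [0.521 0.178 0.211]
Mtop [0.535 0.036 0.21 ]
Rtop [ 0.621 -0.1    0.207]
Ltl [0.519 0.239 0.208]
Ltr [0.524 0.137 0.206]
Mtl [0.533 0.089 0.21 ]
Mtr [ 0.538 -0.015  0.21 ]
carton [0.416 0.174 0.05 ]
tapeL [ 0.42  -0.032  0.024]
tapeR [ 0.424 -0.108  0.018]
fl [0.504 0.207 0.013]
fr [ 0.526 -0.139  0.009]
bl [0.603 0.191 0.148]
br [0.616 0.005 0.141]
frail [0.535 0.126 0.1  ]
frail2 [ 0.544 -0.038  0.1  ]
baseL [0.486 0.281 0.014]
baseR [ 0.513 -0.2    0.012]
top [319 156  43  10 363] [ 0.621 -0.1    0.206] [ 0.61  -0.153  0.197] [ 0.634 -0.047  0.213]
top [262 188  44   9 315] [0.531 0.039 0.207] [ 0.52  -0.014  0.202] [0.542 0.091 0.213]
top [202 190  45   9 324] [0.519 0.19  0.207] [0.509 0.137 0.2  ] [0.531 0.242 0.212]
side [279 144  29  26 259] [ 0.619 -0.096  0.206] [ 0.609 -0.15   0.196] [ 0.633 -0.044  0.212]
side [269 184  31  31 293] [0.529 0.044 0.207] [ 0.519 -0.01   0.198] [0.541 0.095 0.212]
side [228 219  35  35 362] [0.517 0.195 0.206] [0.506 0.138 0.197] [0.528 0.246 0.212]
```

View pics/topc.png

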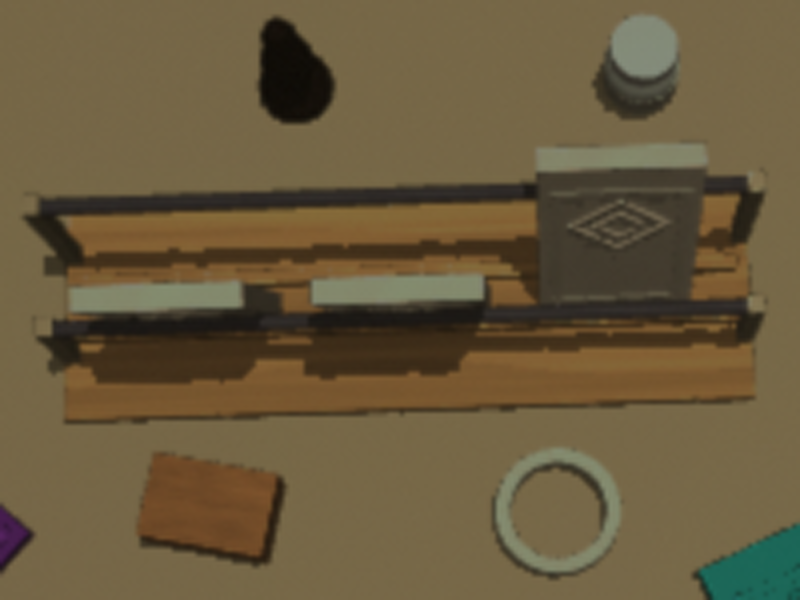

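View pics/sidec.png

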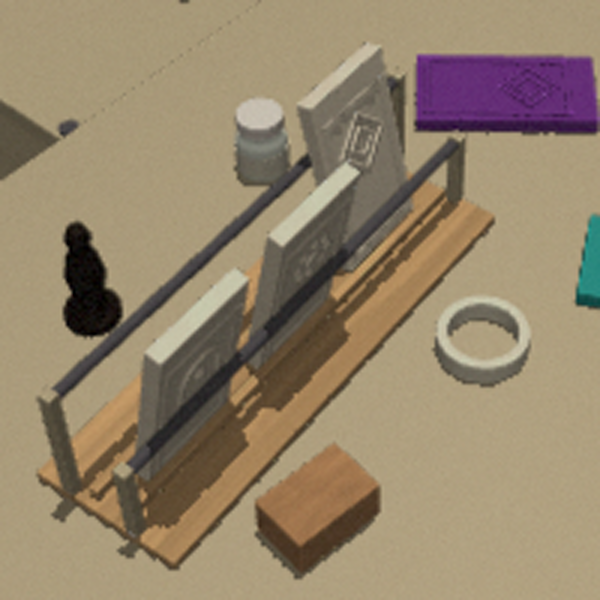

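```bash
cat >> h.py <<'E'
def loc(dx,dy,th): # world shift -> tool x,y (tool down)
    return np.round([dx*np.cos(th)+dy*np.sin(th), dx*np.sin(th)-dy*np.cos(th)],4)
E
python3 - <<'E'
import numpy as np,cv2
from h import *
for n in ['top','side']:
    z=np.load(n+'0.npz');P=cloud(z).reshape(-1,3)
    ok=(z['d'].ravel()>0)
    def sel(z0,z1,x0,x1,y0,y1): 
        return P[ok&(P[:,2]>z0)&(P[:,2]<z1)&(P[:,0]>x0)&(P[:,0]<x1)&(P[:,1]>y0)&(P[:,1]<y1)]
    for nm,a in dict(frail=(.085,.106,.50,.57,-.2,.3),brail=(.128,.155,.57,.65,-.03,.28)).items():
        q=sel(*a);print(n,nm,len(q),np.round(np.polyfit(q[:,1],q[:,0],1),4), q[:,1].min().round(3),q[:,1].max().round(3),np.percentile(q[:,2],98).round(3))
    for nm,(y0,y1) in dict(L=(.12,.26),M=(-.03,.11),R=(-.17,-.03)).items():
        q=sel(.195,.225,.48,.66,y0,y1)
        r=cv2.minAreaRect(q[:,:2].astype(np.float32)*1000);print(n,nm,r, np.round(np.polyfit(q[:,1],q[:,0],1),4))
th=.294
for w in [(0.44,-.15),(.44,.04)]:
    print(w,loc(w[0]-.181,w[1]+.598,th))
E
```

```text
top frail 771 [-0.078  0.542] -0.199 0.292 0.103
top brail 515 [-0.0786  0.6161] -0.03 0.28 0.148
top L ((519.6144409179688, 189.80496215820312), (19.070009231567383, 109.6927490234375), 4.582132339477539) [-0.0785  0.5339]
top M ((531.4443969726562, 39.67768478393555), (19.191078186035156, 109.31307220458984), 4.754899501800537) [-0.0742  0.5336]
top R ((622.3264770507812, -100.07936096191406), (23.744640350341797, 108.59015655517578), 4.519006729125977) [-0.0763  0.6135]
side frail 882 [-0.0742  0.5415] -0.2 0.295 0.105
side brail 490 [-0.0794  0.6145] -0.03 0.28 0.146
side L ((519.11083984375, 191.29408264160156), (21.781862258911133, 112.09490966796875), 3.9530210494995117) [-0.0764  0.5315]
side M ((530.8555908203125, 41.367103576660156), (22.065685272216797, 110.25668334960938), 3.1872010231018066) [-0.0674  0.5316]
side R ((621.897705078125, -99.56842041015625), (25.38758087158203, 114.45552062988281), 5.664376735687256) [-0.0675  0.6127]
(0.44, -0.15) [ 0.3777 -0.3537]
(0.44, 0.04) [ 0.4328 -0.5356]
```

Request:
move_arm --pt "0.02 -0.02 -0.02 0.05" --pt "0.05 -0.047 -0.04 0.1" --pt "0.085 -0.08 -0.04 0.15" --pt "0.12 -0.112 -0.04 0.2" --pt "0.155 -0.145 -0.04 0.217" --pt "0.19 -0.178 -0.04 0.217" --pt "0.225 -0.21 -0.04 0.217" --pt "0.26 -0.243 -0.04 0.217" --pt "0.295 -0.276 -0.04 0.217" --pt "0.33 -0.31 -0.04 0.217" --pt "0.365 -0.342 -0.04 0.217" --pt "0.38 -0.375 -0.04 0.217" --pt "0.395 -0.41 -0.04 0.217" --pt "0.408 -0.445 -0.04 0.217" --pt "0.42 -0.475 -0.04 0.217" --pt "0.434 -0.505 -0.04 0.217" --pt "0.443 -0.52 -0.04 0.217" --pt "0.4455 -0.525 -0.04 0.217" --pt "0.4455 -0.525 -0.04 0.217" --claw 0

```text
time: 2.05
ee_pos: [0.4553, 0.0334, 0.2624]
eef_rot: [0.999, 0.039, -0.0, 0.0]
ft_force: [-0.5, -0.4, -0.2]
width: 0.0436
```

```bash
python3 - <<'E'
from bench import read_state, imaging, r
import cv2, numpy as np
s=read_state()
for k in ['time','ee_pos','eef_rot','ft_force','width']: print(k,np.round(s[k],4))
p,d=imaging.camera("side")
cv2.imwrite("pics/side1.png",cv2.resize(p[80:330,150:450,::-1],None,fx=2.4,fy=2.4))
E
```

```text
time 2.05
ee_pos [0.4553 0.0334 0.2624]
eef_rot [ 9.992e-01  3.890e-02 -2.000e-04  0.000e+00]
ft_force [-0.525  -0.4123 -0.1795]
width 0.0436
```

View pics/side1.png

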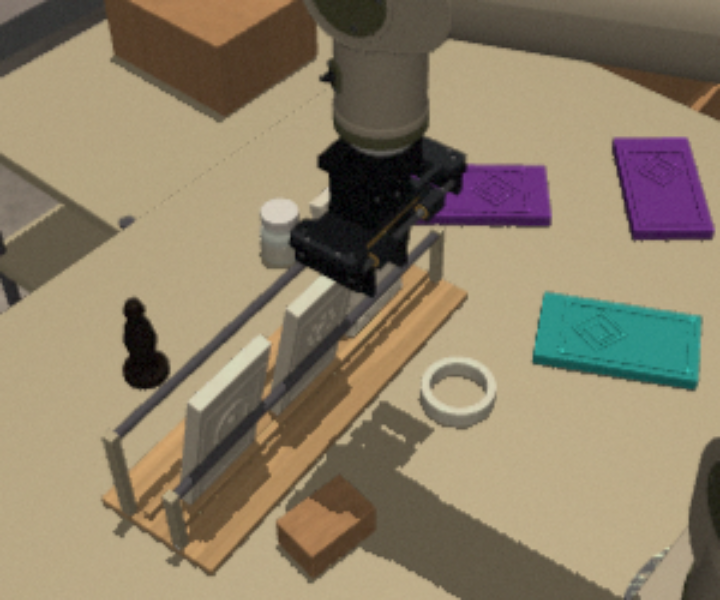

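The gripper is aligned in front of the middle tablet and above it. It is clear of everything. Now I'll descend and approach slowly.

Request:
move_arm --pt "0 0 0.02 0" --pt "0 0 0.05 0" --pt "0 0 0.075 0" --pt "0 0 0.087 0" --pt "0.01 0 0.087 0" --pt "0.02 0 0.087 0" --pt "0.028 0 0.087 0" --pt "0.034 0 0.087 0" --pt "0.038 0 0.087 0" --pt "0.041 0 0.087 0" --pt "0.044 0 0.087 0" --pt "0.047 0 0.087 0" --pt "0.05 0 0.087 0" --pt "0.053 0 0.087 0" --pt "0.056 0 0.087 0" --pt "0.059 0 0.087 0" --pt "0.062 0 0.087 0"

```text
time: 3.8
ee_pos: [0.5175, 0.038, 0.1756]
eef_rot: [0.999, 0.038, 0.0, 0.0]
ft_force: [0.3, 0.9, 0.2]
width: 0.0433
```

```bash
python3 - <<'E'
from bench import read_state, imaging, r
import cv2, numpy as np
s=read_state()
for k in ['time','ee_pos','ft_force','width']: print(k,np.round(s[k],4))
p,d=imaging.camera("side")
cv2.imwrite("pics/side2.png",cv2.resize(p[130:290,200:380,::-1],None,fx=4,fy=3.75))
E
```

```text
time 3.8
ee_pos [0.5175 0.038  0.1756]
ft_force [0.3192 0.8681 0.1928]
width 0.0433
```

View pics/side2.png

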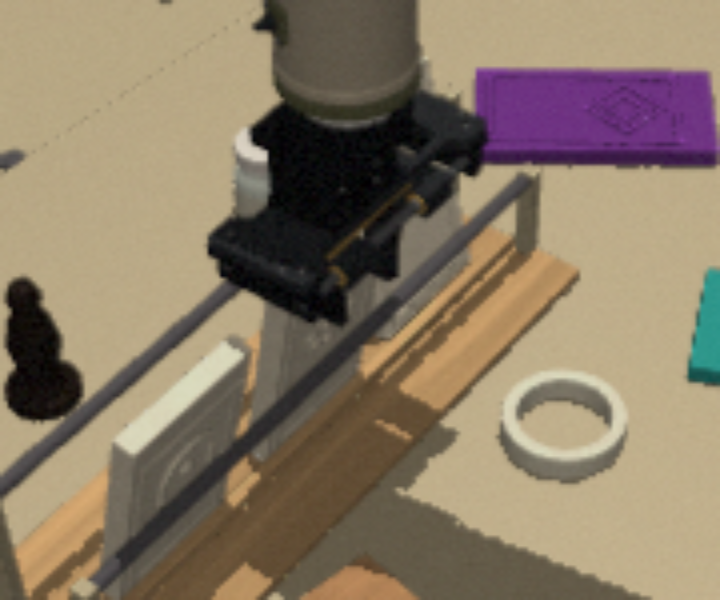

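The gripper is just at the middle tablet's top edge, with no force yet. I'll keep pushing slowly.

Request:
move_arm --pt "0.003 0 0 0" --pt "0.006 0 0 0" --pt "0.009 0 0 0" --pt "0.012 0 0 0" --pt "0.015 0 0 0" --pt "0.018 0 0 0" --pt "0.021 0 0 0" --pt "0.024 0 0 0"

```text
time: 4.65
ee_pos: [0.5414, 0.0399, 0.1755]
eef_rot: [0.999, 0.038, 0.0, 0.0]
ft_force: [0.3, -0.1, 0.8]
width: 0.0437
```

```bash
python3 - <<'E'
from bench import read_state, imaging, r
import cv2, numpy as np
s=read_state()
for k in ['time','ee_pos','ft_force','torque','width']: print(k,np.round(s[k],4))
p,d=imaging.camera("side")
cv2.imwrite("pics/side3.png",cv2.resize(p[130:290,200:380,::-1],None,fx=4,fy=3.75))
E
```

```text
time 4.65
ee_pos [0.5414 0.0399 0.1755]
ft_force [ 0.3445 -0.1003  0.7613]
torque [0.0144 0.0441 0.0305]
width 0.0437
```

View pics/side3.png

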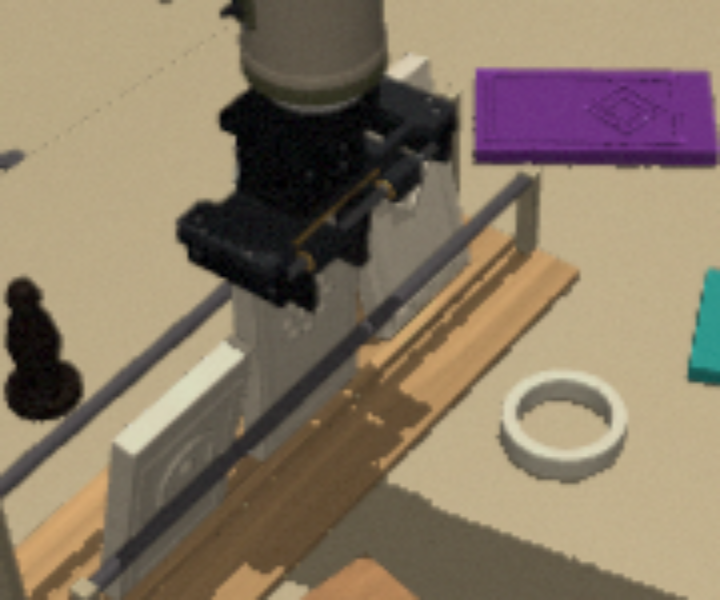

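The middle tablet is about upright and the contact force is around 1 N or less. I'll carry on past the tipping point.

Request:
move_arm --pt "0.003 0 0 0" --pt "0.006 0 0 0" --pt "0.009 0 0 0" --pt "0.012 0 0 0" --pt "0.014 0 0 0" --pt "0.016 0 0 0" --pt "0.018 0 0 0" --pt "0.02 0 0 0" --pt "0.022 0 0 0" --pt "0.024 0 0 0" --pt "0.026 0 0 0" --pt "0.028 0 0 0" --pt "0.03 0 0 0" --pt "0.032 0 0 0" --pt "0.034 0 0 0"

```text
time: 6.2
ee_pos: [0.5752, 0.0425, 0.1755]
eef_rot: [0.999, 0.038, 0.0, 0.0]
ft_force: [-0.2, -0.2, -0.2]
width: 0.0437
```

```bash
python3 - <<'E'
from bench import read_state, imaging, r
import cv2, numpy as np
s=read_state()
for k in ['time','ee_pos','ft_force','torque','width']: print(k,np.round(s[k],4))
p,d=imaging.camera("side")
cv2.imwrite("pics/side4.png",cv2.resize(p[130:290,200:380,::-1],None,fx=4,fy=3.75))
E
```

```text
time 6.2
ee_pos [0.5752 0.0425 0.1755]
ft_force [-0.1966 -0.1777 -0.2454]
torque [-0.0316  0.0129  0.0689]
width 0.0437
```

View pics/side4.png

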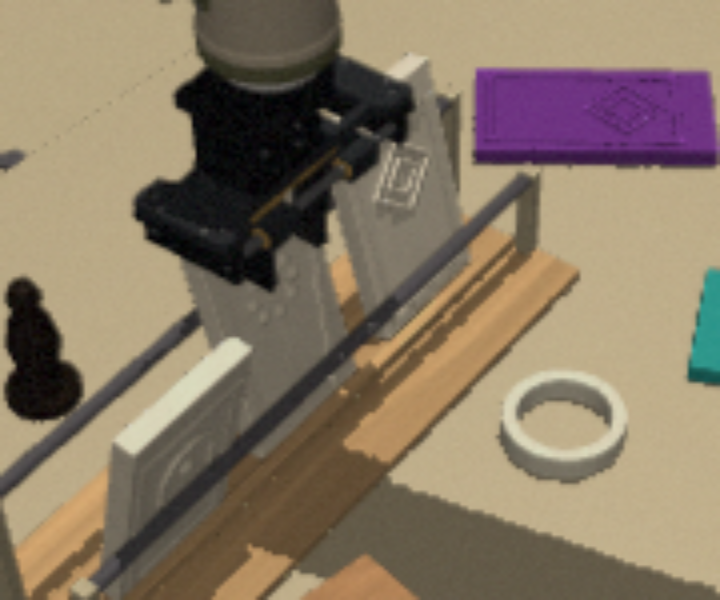

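The middle tablet now leans back parallel to the third, with zero force. I'll retreat and slide over to the left tablet.

Request:
move_arm --pt "-0.01 0 0 0" --pt "-0.03 0 0 0" --pt "-0.055 0 0 0" --pt "-0.085 0 0 0" --pt "-0.11 0 0 0" --pt "-0.119 0 0 0" --pt "-0.119 -0.01 0 0" --pt "-0.119 -0.03 0 0" --pt "-0.119 -0.055 0 0" --pt "-0.119 -0.085 0 0" --pt "-0.119 -0.115 0 0" --pt "-0.119 -0.138 0 0" --pt "-0.119 -0.149 0 0" --pt "-0.119 -0.152 0 0" --pt "-0.119 -0.152 0 0"

```text
time: 7.75
ee_pos: [0.445, 0.1847, 0.1754]
eef_rot: [0.999, 0.038, -0.0, -0.0]
ft_force: [-0.7, -0.4, 0.3]
width: 0.0433
```

```bash
python3 - <<'E'
from bench import read_state, imaging, r
import cv2, numpy as np
from h import *
s=read_state()
for k in ['time','ee_pos','ft_force','width']: print(k,np.round(s[k],4))
p,d=imaging.camera("side")
cv2.imwrite("pics/side5.png",cv2.resize(p[130:290,200:380,::-1],None,fx=4,fy=3.75))
p,d=imaging.camera("top");cv2.imwrite("pics/top5.png",cv2.resize(p[120:270,185:385,::-1],None,fx=4,fy=4))
E
```

```text
time 7.75
ee_pos [0.445  0.1847 0.1754]
ft_force [-0.6618 -0.4151  0.2951]
width 0.0433
```

View pics/side5.png

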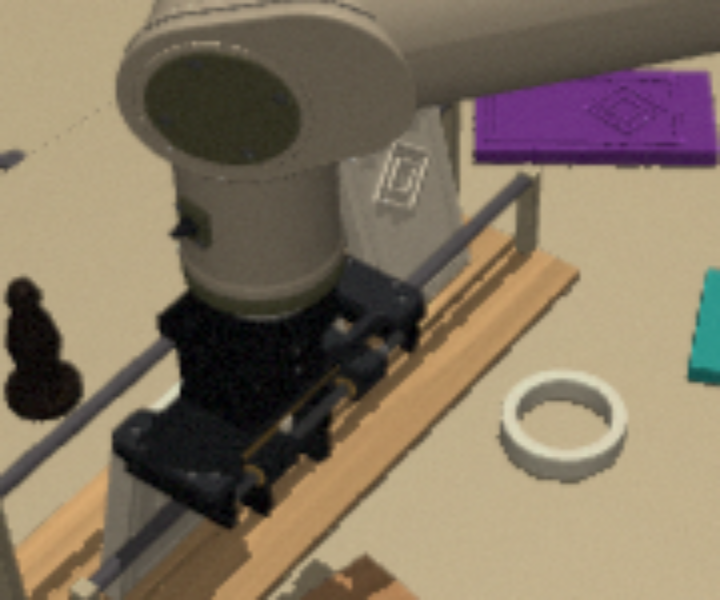

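View pics/top5.png

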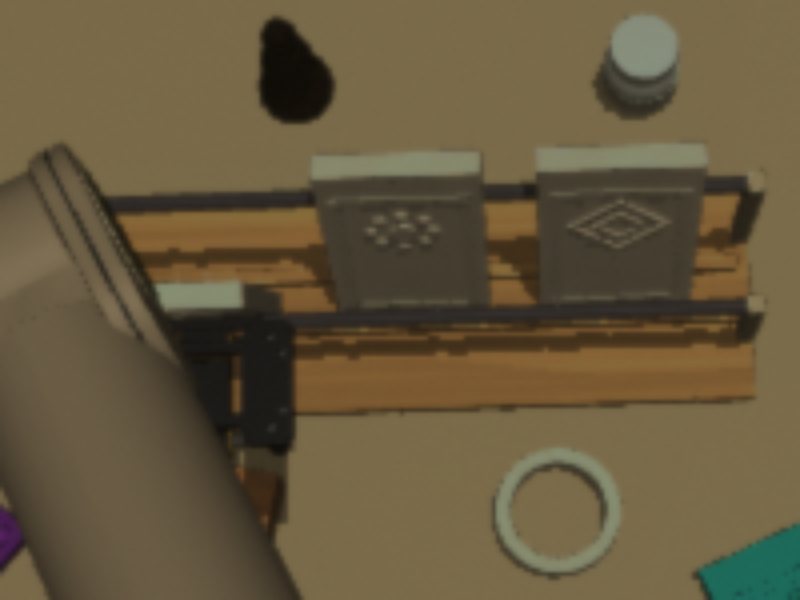

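The rosette tablet (middle, top at (395,165)) now rests back like the diamond. Next is the arch tablet, with the same push.

Request:
move_arm --pt "0.01 0 0 0" --pt "0.02 0 0 0" --pt "0.03 0 0 0" --pt "0.038 0 0 0" --pt "0.044 0 0 0" --pt "0.049 0 0 0" --pt "0.053 0 0 0" --pt "0.056 0 0 0" --pt "0.059 0 0 0" --pt "0.062 0 0 0" --pt "0.065 0 0 0" --pt "0.068 0 0 0" --pt "0.071 0 0 0" --pt "0.074 0 0 0" --pt "0.077 0 0 0" --pt "0.08 0 0 0" --pt "0.083 0 0 0" --pt "0.085 0 0 0"

```text
time: 9.65
ee_pos: [0.5298, 0.1914, 0.1755]
eef_rot: [0.999, 0.038, -0.0, 0.0]
ft_force: [-0.1, -0.3, -0.2]
width: 0.0437
```

Request:
move_arm --pt "0.003 0 0 0" --pt "0.006 0 0 0" --pt "0.009 0 0 0" --pt "0.012 0 0 0" --pt "0.014 0 0 0" --pt "0.016 0 0 0" --pt "0.018 0 0 0" --pt "0.02 0 0 0" --pt "0.022 0 0 0" --pt "0.024 0 0 0" --pt "0.026 0 0 0" --pt "0.028 0 0 0" --pt "0.03 0 0 0" --pt "0.032 0 0 0" --pt "0.034 0 0 0"

```text
time: 11.15
ee_pos: [0.5635, 0.1941, 0.1755]
eef_rot: [0.999, 0.038, 0.0, 0.0]
ft_force: [0.3, 0.1, 0.2]
width: 0.0436
```

```bash
python3 - <<'E'
from bench import read_state, imaging, r
import cv2, numpy as np
s=read_state()
for k in ['time','ee_pos','ft_force','width']: print(k,np.round(s[k],4))
p,d=imaging.camera("side")
cv2.imwrite("pics/side6.png",cv2.resize(p[130:330,180:380,::-1],None,fx=3,fy=3))
E
```

```text
time 11.15
ee_pos [0.5635 0.1941 0.1755]
ft_force [0.3294 0.1318 0.2176]
width 0.0436
```

View pics/side6.png

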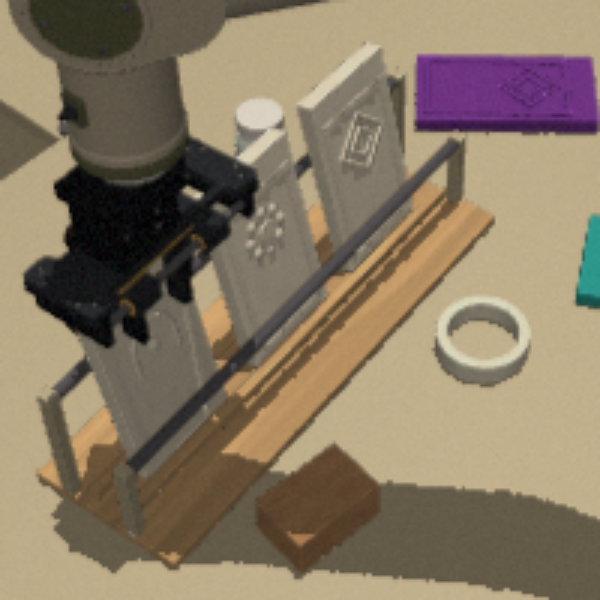

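The arch tablet (centre about (165,380)) leans back parallel to the other two. I'll retreat, move clear and check.

Request:
move_arm --pt "-0.01 0 0 0" --pt "-0.03 0 0 0" --pt "-0.055 0 0 0" --pt "-0.085 0 0 0" --pt "-0.115 0 0 0" --pt "-0.13 0 -0.01 0" --pt "-0.13 0.02 -0.03 0" --pt "-0.13 0.05 -0.06 0" --pt "-0.13 0.09 -0.08 0" --pt "-0.13 0.13 -0.08 0" --pt "-0.13 0.17 -0.08 0" --pt "-0.13 0.21 -0.08 0" --pt "-0.13 0.25 -0.08 0" --pt "-0.13 0.29 -0.08 0" --pt "-0.14 0.33 -0.08 0" --pt "-0.16 0.365 -0.08 0" --pt "-0.18 0.4 -0.08 0" --pt "-0.195 0.42 -0.08 0" --pt "-0.2 0.43 -0.08 0" --pt "-0.2 0.43 -0.08 0"

```text
time: 13.2
ee_pos: [0.3964, -0.2505, 0.2555]
eef_rot: [0.999, 0.037, 0.0, 0.0]
ft_force: [0.7, 0.2, -0.6]
width: 0.0434
```

```bash
python3 - <<'E'
from bench import read_state, imaging, r
import cv2, numpy as np
from h import *
s=read_state()
for k in ['time','ee_pos','ft_force','width']: print(k,np.round(s[k],4))
for n in ['top','side']:
    p,d=imaging.camera(n);c=imaging.get_calibration(n)
    cv2.imwrite(f"pics/{n}7.png",cv2.resize(p[120:320,180:400,::-1],None,fx=2.9,fy=2.9))
    z=dict(d=d,K=c["camera_matrix"],R=c["R"],t=c["t"]);P=cloud(z)
    m=(P[...,2]>0.196)&(P[...,2]<0.225)&(P[...,0]>0.45)&(P[...,0]<.9)&(abs(P[...,1])<.45)&(d>0)
    k,l,st,ce=cv2.connectedComponentsWithStats(m.astype(np.uint8))
    for i in range(1,k):
        if st[i,4]>20:
            q=P[l==i].mean(0);print(n,np.round(q,3),'u',np.round(q[0]-.574+.077*q[1],3))
E
```

```text
time 13.2
ee_pos [ 0.3964 -0.2505  0.2555]
ft_force [ 0.7003  0.2155 -0.5936]
width 0.0434
top [ 0.621 -0.1    0.206] u 0.04
top [0.61  0.046 0.207] u 0.039
top [0.598 0.196 0.206] u 0.039
side [ 0.619 -0.095  0.206] u 0.038
side [0.608 0.05  0.206] u 0.038
side [0.596 0.201 0.206] u 0.037
```

View pics/top7.png

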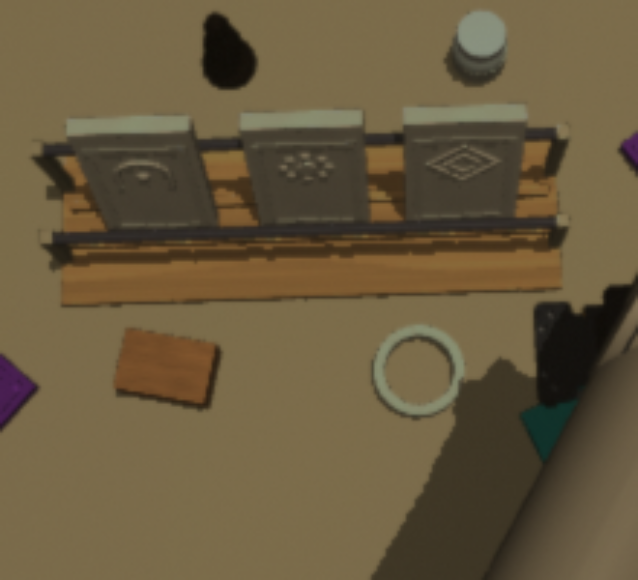

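View pics/side7.png

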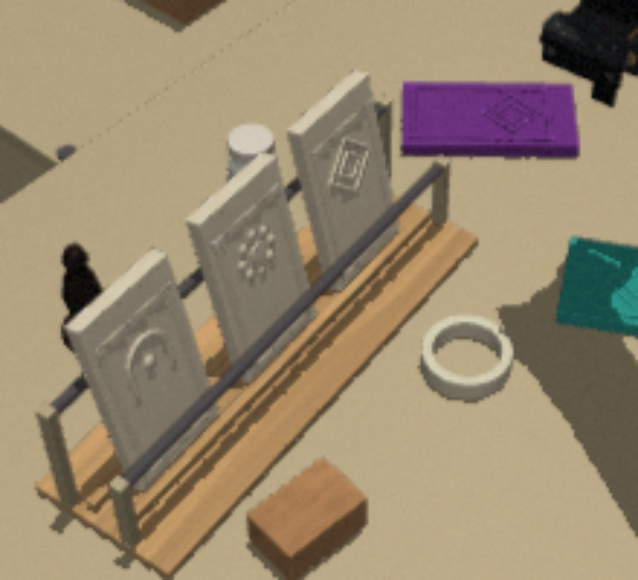

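All three tablets lean back alike, their tops at the same offset from the groove. The bystanders have not moved and the robot is clear.

```bash
python3 -c "
from bench import r
print(r.close_job())"
```

```text
the job is handed in; nothing more can be done
None
```

I pushed the rosette tablet and then the arch tablet slowly over backwards, using the half-open fingers near the top edge. I then moved the arm clear and handed the job in at about 13 s.

- **Tablets:** Both cameras put all three tablet tops 37–40 mm behind the groove line at about 206 mm height. The diamond, which already leaned back, measures the same as at the start. Along the rack, the two pushed tablets measured about 6 mm further in +y after tipping. About that much is expected, because the rack sits turned by about 4° and the tops swung back roughly 80 mm.
- **Forces:** Readings at the end of each move stayed around 1 N or less. I did not record the peaks during the pushes.
- **Bystanders:** The carton, tape, figurine and jar look unmoved in the last pictures; I compared these by eye only.

No check failed or disagreed.

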